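Open the bench connection box by its finger notch

ROBOT

A 6-joint arm with a two-finger parallel gripper is mounted at the origin on the work surface. World frame = base frame: x ahead of the robot, y to its left, z up, the work surface at z = 0. Lengths are in m, angles in rad, forces in N, time in s.
With the tool pointing down it reaches from about 0.275 to 0.725 m from the base axis. Payload 5.6 kg.
Tool frame: the origin (TCP) lies at the very end of the fingers, on their centre line; the grasp point (between the pads) lies 19 mm behind it; y points along the fingers, z is the direction in which the jaws open and shut, and the axes are right-handed (so a half turn about y gives the same grasp; the last joint's range is limited). The gripper opens to 85 mm and grips with 20 to 120 N. Pads are 22 mm wide; open, the fingers measure 114 mm over their backs; the gripper's body (76 mm by 85 mm) begins 54 mm behind the grasp point. The pads swing forward as they close: fully open they stand 13 mm farther back than shut.
Start: joints at [-0.835, 0.255, 0.108, 0, -1.424, -0.285], TCP at [0.24, -0.495, 0.231] pointing down, gripper open.
Joint ranges: [-2.95, 2.95], [-1.21, 1.97], [-1.09, 1.5], [-2.87, 1.71], [-2.94, -0.07], [-3.05, 3.05]. Speed limits (rad/s): [2.57, 2.57, 3.14, 3.14, 3.14, 3.14].

INTERFACE

Orientations are given as a unit quaternion [x, y, z, w].
In Python, from cell import monitor, grab_frame, get_calibration, order gives the robot as it stands. The module is installed in compiled form; this text tells all that it offers.
- The arm moves only by the tool arm_command, never from a script. Its argument "moves" is a list of rows, each an object of numbers: "dx", "dy", "dz": the shift along the tool's x, y, z in cm; "rx", "ry", "rz": the turn, a rotation vector about the tool's x, y, z in rad. In form: [{"dx": .., "dy": .., "dz": .., "rx": .., "ry": .., "rz": ..}, ...]. A call has 1 to 12 rows; each row shifts and turns the pose as measured when the row begins, along the tool's axes as they then stand; what a row does not reach is not made up. A row lasts 1/8 s, in which the tool goes at most 62.5 mm and 10.7 degrees, less where a joint would pass 70% of its speed; a pose out of reach is approached as far as the arm can. A call with a gripper value outside its range is refused whole. "gripper" is the gripper command: -1 is shut, 1 is fully open, values between are in proportion, set as the call begins (left out, the last holds). The fingers move at their own pace and stop on an object; the grip force is fixed at half the most. Time passes only in rows, so rows that do not move let the fingers close. It gives the time, the measured TCP pose, the force and the opening at its end, in the units of the state.
- monitor.read_state(): the state, without advancing time (a new reading comes with each control period).
- grab_frame(name): name is "scene" or "top"; returns the picture (480x640x3 uint8, red, green, blue); there is no depth.
- get_calibration(name): a dict with "fx", "fy", "cx", "cy" (pixels), "R" (3x3) and "t" (3): a world point X has camera coordinates R X + t. Camera axes: x right, y down, z forward; pixel columns grow to the right and rows downward; lengths in m; the calibration is good to about 2 mm. A picture is of the moment at which its call begins. get_calibration takes no time and is no camera call.
- order.sign_off(): hands the job in, once; it reports no verdict.
The state is a dict: "clock": time; "joints": joint angles; "dq": joint speeds; "joint_efforts": joint torques, N m; "position": TCP position; "eef_rot": TCP orientation; "wrist_force": force on the tool from outside, world axes, zero at the start; "moment": the same for the moment, N m; "grip_width": opening from 0.0 (shut) to 1.0 (fully open).
Only numpy, scipy, OpenCV 4.12 (cv2) and the standard library are available. Lean on these libraries where they do the work, as an engineer would, in place of code of your own. Each camera call takes 0.05 s, during which the arm holds its last target. There are 200 camera calls.

TASK

The laptop group needs power: open the flat metal connection box that is screwed to the lab bench. Feel along the top of its front rim with the fingertips to find the finger notch, then press the catch inside the notch down until the lid springs up, and take the hand away so that the lid stands open. Grip and lift nothing, and leave the other things on the bench alone.

Things in the scene. Friction and masses are not known exactly. Their poses are not given: they have to be found in the camera images.
- box: Connection box, fixed to the bench: low aluminium box 160 (x) by 380 (y) by 60 mm high. Origin: centre of its underside; z up, front faces its own -x (the robot). A flat-topped rim runs along the front, with the lid directly behind it; grey end plates at y = +-176 to +-190 mm are as high as the rim.
- rim_mid (a point): Middle of the rim's top face; axes of the box. Rim top level, 27 mm wide (x +-13.5 mm), 60 mm above the bench, unbroken along y from -176 to +176 mm but for one finger notch at an unknown place at least 44 mm from the end plates: 44 mm long, open above and in front, closed behind by a 3 mm wall (so open from x = -13.5 to +10.5 mm). Its floor is the catch, 8 mm below the rim top.
- catch (a joint): How far the catch in the notch is pressed, in m: 0 up, 0.007 fully down. A grey plate 22 (x) by 41 mm, the notch's floor. Pressed straight down against a spring (about 2 N to start, 7 N at full travel) it withdraws a bolt and frees the lid at about 5 mm. Let go, it comes back up.
- lid: Lid of the box, an aluminium plate 121 (x) by 348 (y) by 5 mm directly behind the rim, its top flush with the rim top. Origin: on its hinge line at the box's rear (box x = +70 mm, z = 57 mm); shut, its axes are the box's, and it extends from the origin to its own -x. A spring and damper swing its front edge up and back in about 1.5 s when the catch lets go, until it stands at about 83 degrees; it then stays open.
- driver: Bystander: screwdriver 190 mm long, lying in front of the box. Origin about mid-length, on the bench.
- truss: Bystander: black printed lattice link 50 by 110 by 10 mm, in front of the box. Origin: centre of its underside.
- wheel: Bystander: rubber-tyred robot wheel, 65 mm across, 26 mm high, lying flat beside the box. Origin: centre of its underside.
- reel: Bystander: solder reel 60 mm across, 48 mm high, standing beside the box. Origin: centre of its underside.
- board: Bystander: controller board in a white tray 60 by 90 by 16 mm, beside the box. Origin: centre of its underside.
- mug: Bystander: white mug 76 mm across, 92 mm high, beside the box. Origin: centre of its underside.
- tape: Bystander: roll of tape 84 mm across, 24 mm high, lying flat near the box's front corner. Origin: centre of its underside.

How it is judged:
On the way, in this order (a step that is already met when the one before it is completed fails the run):
1. the fingertips rest on the front rim (0.2 s or longer) with the lid shut and the catch not yet pressed (contact force between the fingers and anything else above 0.3 N and angle between lid's own z axis and vertical below 0.05 rad and value of joint catch below 0.001 m and x of the grasp point in the frame of box between -0.125 and -0.02 m and y of the grasp point in the frame of box between -0.225 and 0.225 m and z of the grasp point in the frame of box between 0.05 and 0.14 m), for 0.2 s.
2. the catch is pressed down by the fingers, lid not yet up (value of joint catch above 0.004 m and contact force between the fingers and anything else above 0.5 N and angle between lid's own z axis and vertical below 0.6 rad).
3. the lid has swung up (angle between lid's own z axis and vertical above 1.2 rad), for 0.2 s.
At the end, for the whole second after the job is handed in: The lid stands open by more than 1.2 rad (69 degrees) and is still, the catch is let go (pressed less than 1.5 mm), and every bystander is within 30 mm of where it was (angle between lid's own z axis and vertical above 1.2 rad and angular speed of lid below 0.1 rad/s and value of joint catch below 0.0015 m and distance of each of driver, truss, wheel, reel, board, mug, tape from where it was at the start of the episode below 0.03 m); the robot touches nothing.
It fails at once if a bystander is lifted, carried or shoved (moved more than 30 mm) (distance of any of driver, truss, wheel, reel, board, mug, tape from where it was at the start of the episode above 0.03 m).
It fails at once if a bystander is gripped or pressed by the fingers (over 5 N) (contact force between the fingers and driver above 5 N or contact force between the fingers and truss above 5 N or contact force between the fingers and wheel above 5 N or contact force between the fingers and reel above 5 N or contact force between the fingers and board above 5 N or contact force between the fingers and mug above 5 N or contact force between the fingers and tape above 5 N).
It also fails if it takes over 58 s, if anything falls off the work surface, if the arm or the gripper's body presses on something with over 40 N, if the wrist force passes 120 N, or if a joint passes its speed limit or range.

## Working session

There is one attempt and no reset: what is moved stays moved. The work goes in short steps, Python scripts to look and compute and a tool call to move; the robot and the scene stay as the last step left them, time stands still between calls to the robot, and variables do not carry over. Pictures are saved under pics/ and viewed, about 8 in all and at most 12, crops included, and the job is handed in when it is done.

Besides the shell and the picture viewer there is one more tool, called after "Request:" as name(argument=value, ...), one argument or row to a line, values as JSON. arm_command: Moves the arm, as the interface text tells. Its arguments: {"type":"object","properties":{"moves":{"type":"array","items":{"type":"object","properties":{"dx":{"type":"number"},"dy":{"type":"number"},"dz":{"type":"number"},"rx":{"type":"number"},"ry":{"type":"number"},"rz":{"type":"number"}}}},"gripper":{"type":"number"}},"required":["moves"]}

```bash
mkdir -p pics
python3 - <<'E'
from cell import monitor, grab_frame, get_calibration
import cv2
for n in("scene","top"):
    f=grab_frame(n); cv2.imwrite(f"pics/{n}0.png",f[:,:,::-1]); 
    c=get_calibration(n); print(n,c)
print(monitor.read_state())
E
```

```text
scene {'fx': 473.4524500772738, 'fy': 473.4524500772738, 'cx': 317.63700508170604, 'cy': 237.99825986297904, 'R': array([[-0.50199929,  0.8647647 , -0.01336889],
       [ 0.69194792,  0.39230914, -0.60605413],
       [-0.51884948, -0.31348932, -0.79531105]]), 't': array([ 0.26223988, -0.35512454,  1.218191  ])}
top {'fx': 468.1882587115342, 'fy': 468.1882587115342, 'cx': 323.7833747859919, 'cy': 243.18470092652925, 'R': array([[ 0.02005015, -0.99965602,  0.01690635],
       [-0.99626767, -0.02139645, -0.0836237 ],
       [ 0.08395667, -0.01516658, -0.99635398]]), 't': array([0.02090865, 0.56418164, 0.84642699])}
{'clock': 0.1, 'joints': array([-8.35380984e-01,  2.55709484e-01,  1.07115476e-01, -4.22931921e-04,
       -1.42390691e+00, -2.84585073e-01]), 'dq': array([ 1.14210401e-06, -1.80677552e-03,  3.14277599e-03,  1.82639315e-03,
        5.29469912e-04, -1.02350489e-03]), 'joint_efforts': array([-2.60820118e-03, -3.87598801e+01,  2.38475311e+01,  5.37805259e+00,
       -3.81103702e-03,  1.69396102e-06]), 'position': array([ 0.23948575, -0.4946222 ,  0.23046739]), 'eef_rot': array([-0.68862445, -0.15785951,  0.15818977,  0.6898208 ]), 'wrist_force': array([-0.37620228, -0.4793363 , -0.6535057 ]), 'moment': array([-0.02933418,  0.01205737, -0.04522762]), 'grip_width': 1.001077843606661}
```

View pics/top0.png

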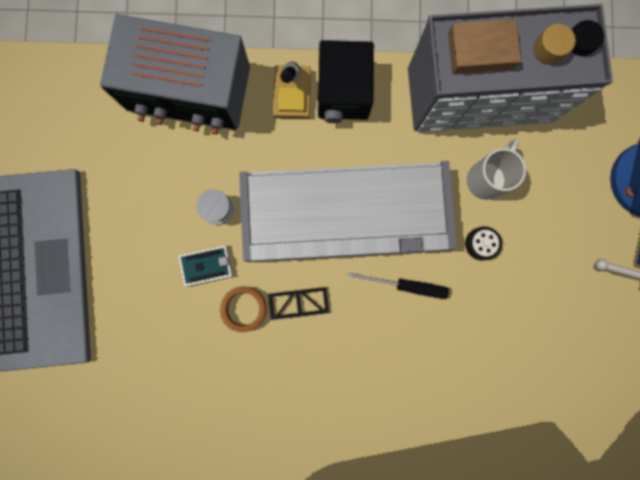

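View pics/scene0.png

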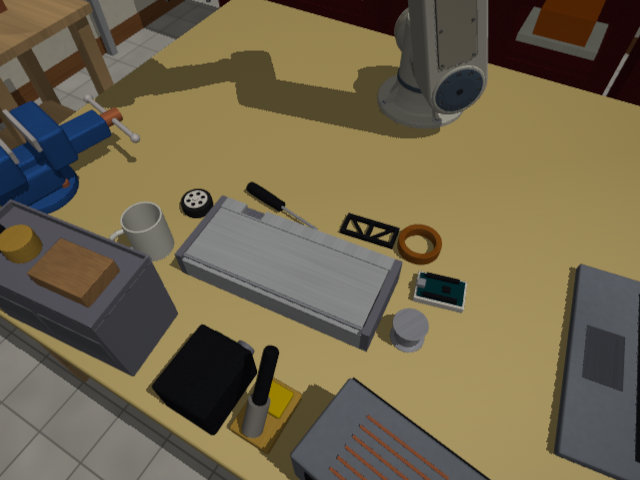

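The top view shows the box with end plates at about columns 245 and 450. The notch is a dark patch in the rim near (411,245). The wheel is at (484,243) and the driver at (400,285). Next I'll measure these.

```bash
cat > h.py <<'E'
import numpy as np, cv2
from cell import monitor, grab_frame, get_calibration
def ray(n,u,v,z):
    c=get_calibration(n); R,t=np.array(c['R']),np.array(c['t'])
    d=R.T@np.array([(u-c['cx'])/c['fx'],(v-c['cy'])/c['fy'],1]); o=-R.T@t
    return o+d*(z-o[2])/d[2]
def proj(n,X):
    c=get_calibration(n); p=np.array(c['R'])@X+c['t']
    return c['fx']*p[0]/p[2]+c['cx'],c['fy']*p[1]/p[2]+c['cy']
E
python3 - <<'E'
from h import *
im=cv2.imread('pics/top0.png'); hsv=cv2.cvtColor(im,cv2.COLOR_BGR2HSV)
m=((hsv[...,1]<60)&(hsv[...,2]>70)).astype(np.uint8)
m[:155]=0;m[266:]=0;m[:,:237]=0;m[:,461:]=0
n,l,s,_=cv2.connectedComponentsWithStats(m); k=1+s[1:,4].argmax()
c,_=cv2.findContours((l==k).astype(np.uint8),0,2); r=cv2.minAreaRect(c[0]); b=cv2.boxPoints(r)
print(r,b.round(1)); P=[ray('top',*q,.06) for q in b]; print(np.round(P,4)); print([np.linalg.norm(P[i]-P[i-1]).round(3) for i in range(4)])
g=hsv[...,2]; print(g[245,385:440]); print(g[225:268,411])
crop=cv2.resize(im[225:305,340:480],None,fx=5.5,fy=5.5,interpolation=2); cv2.imwrite('pics/c1.png',crop)
E
```

```text
((346.97528076171875, 211.18203735351562), (89.88168334960938, 214.2666778564453), 86.88301086425781) [[237.6 172.1]
 [451.5 160.5]
 [456.4 250.2]
 [242.4 261.9]]
[[ 0.6853  0.1907  0.06  ]
 [ 0.7161 -0.1956  0.06  ]
 [ 0.553  -0.2039  0.06  ]
 [ 0.5243  0.1763  0.06  ]]
[np.float64(0.162), np.float64(0.387), np.float64(0.163), np.float64(0.381)]
[175 175 175 174 172 171 170 170 171 171 170 170 166 149 117  92  99 109
 114 114 115 115 115 113 114 115 114 114 114 115 113 112 112 113 113 106
  96 103 130 154 167 173 175 174 174 174 174 172 171 171 172 172 171 169
 168]
[172 173 172 170 169 170 171 173 168 157 148 153 144 124 119 117 114 113
 114 114 114 114 114 115 111 102  89  99 133 165 183 190 190 190 190 190
 190 189 190 190 190 190 191]
```

View pics/c1.png

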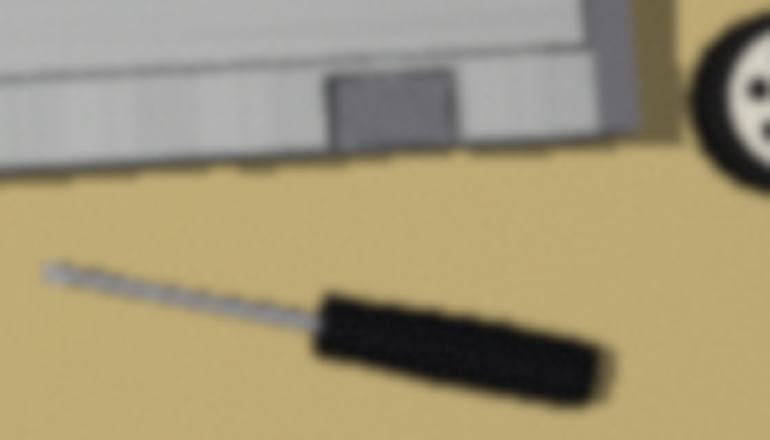

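The crop shows the notch clearly as a grey recess, at columns 399.5–423 and rows 237.7–252.3. Now I'll compute the target pose and the moves in tool axes.

```bash
cat >> h.py <<'E'
from scipy.spatial.transform import Rotation as Ro
# box front/back rim edges measured in top view
yaw=0.078
C=np.mean([[.6853,.1907],[.7161,-.1956],[.553,-.2039],[.5243,.1763]],axis=0)
ex=np.array([np.cos(yaw),np.sin(yaw)]); ey=np.array([-ex[1],ex[0]])
def box(p): d=np.array(p[:2])-C; return np.array([d@ex,d@ey])
def world(bx,by): return C+bx*ex+by*ey
def go(p,tilt=0.0,jaw=-1):
    "moves from the present pose to TCP p, jaws along box y, hand leaning back toward robot by tilt"
    s=monitor.read_state(); R=Ro.from_quat(s['eef_rot']); 
    z=jaw*np.r_[ey,0]; y=np.r_[np.sin(tilt)*ex,-np.cos(tilt)]; x=np.cross(y,z)
    T=Ro.from_matrix(np.c_[x,y,z])
    d=R.inv().apply(np.array(p)-s['position'])*100
    print('tool shift cm',d.round(2),'rotvec tool',(R.inv()*T).as_rotvec().round(3),'box',box(s['position']).round(4),'z',s['position'][2].round(4),'F',s['wrist_force'].round(2),'t',s['clock'],'j6',s['joints'][5].round(2))
E
python3 - <<'E'
from h import *
print('C',C)
for uv in [(399.5,245.5),(423.2,244.5),(411.2,237.7),(411.5,252.3)]:
    for z in(.06,.052): p=ray('top',*uv,z); print(uv,z,p.round(4),box(p).round(4))
print(Ro.from_quat(monitor.read_state()['eef_rot']).as_matrix().round(3))
for n,u,v,h in [('wheel',484,241,.026),('driver butt',450,293,.02),('drivertip',349,274,.01),('mug',505,170,.092)]:
    p=ray('top',u,v,h);print(n,p.round(3),box(p).round(3))
# cross-check in scene view: notch at about (253,213)
p=ray('scene',253,213,.055);print('scene notch',p.round(4),box(p).round(4))
go([*world(-.07,-.06),.12],.2,-1);go([*world(-.07,-.06),.12],.2,1)
E
```

```text
C [ 0.619675 -0.008125]
(399.5, 245.5) 0.06 [ 0.5593 -0.102   0.06  ] [-0.0675 -0.0888]
(399.5, 245.5) 0.052 [ 0.56   -0.1034  0.052 ] [-0.067  -0.0903]
(423.2, 244.5) 0.06 [ 0.562  -0.1444  0.06  ] [-0.0681 -0.1313]
(423.2, 244.5) 0.052 [ 0.5627 -0.1462  0.052 ] [-0.0676 -0.1332]
(411.2, 237.7) 0.06 [ 0.5737 -0.1228  0.06  ] [-0.0547 -0.1108]
(411.2, 237.7) 0.052 [ 0.5745 -0.1245  0.052 ] [-0.0541 -0.1125]
(411.5, 252.3) 0.06 [ 0.5476 -0.1235  0.06  ] [-0.0808 -0.1094]
(411.5, 252.3) 0.052 [ 0.5482 -0.1251  0.052 ] [-0.0804 -0.1111]
[[ 0.9   -0.001 -0.436]
 [ 0.436  0.002  0.9  ]
 [-0.    -1.     0.002]]
wheel [ 0.574 -0.266  0.026] [-0.066 -0.253]
driver butt [ 0.476 -0.204  0.02 ] [-0.158 -0.184]
drivertip [ 0.508 -0.016  0.01 ] [-0.112  0.001]
mug [ 0.693 -0.28   0.092] [ 0.052 -0.277]
scene notch [ 0.5605 -0.1226  0.055 ] [-0.0679 -0.1095]
tool shift cm [46.71 11.09 24.17] rotvec tool [-0.277 -2.756  0.055] box [-0.4169 -0.4554] z 0.2305 F [-0.38 -0.48 -0.65] t 0.1 j6 -0.28
tool shift cm [46.71 11.09 24.17] rotvec tool [-0.039  0.371 -0.198] box [-0.4169 -0.4554] z 0.2305 F [-0.38 -0.48 -0.65] t 0.1 j6 -0.28
```

Request:
arm_command(
  moves=[
    {"dx": 4.2, "dy": 0, "dz": 2.2},
    {"dx": 4.2, "dy": 0, "dz": 2.2},
    {"dx": 4.2, "dy": 0, "dz": 2.2},
    {"dx": 4.2, "dy": 0, "dz": 2.2},
    {"dx": 4.2, "dy": 0, "dz": 2.2},
    {"dx": 4.2, "dy": 0, "dz": 2.2},
    {"dx": 4.2, "dy": 0.5, "dz": 2.2},
    {"dx": 4.2, "dy": 0.5, "dz": 2.2},
    {"dx": 4.2, "dy": 1, "dz": 2.2},
    {"dx": 4.2, "dy": 1, "dz": 2.2},
    {"ry": 0.18},
    {"ry": 0.18},
  ],
  gripper=-1,
)

```text
$.moves[0]: bad value
```

```bash
python3 -c "
from h import *
go([*world(-.07,-.055),.09],.2,1); print(monitor.read_state()['grip_width'])"
```

```text
tool shift cm [46.89 14.09 24.63] rotvec tool [-0.039  0.371 -0.198] box [-0.4169 -0.4554] z 0.2305 F [-0.38 -0.48 -0.65] t 0.1 j6 -0.28
1.001077843606661
```

Request:
arm_command(
  moves=[
    {"dx": 4.2, "dy": 0, "dz": 2.2, "rx": 0, "ry": 0, "rz": 0},
    {"dx": 4.2, "dy": 0, "dz": 2.2, "rx": 0, "ry": 0, "rz": 0},
    {"dx": 4.2, "dy": 0, "dz": 2.2, "rx": 0, "ry": 0, "rz": 0},
    {"dx": 4.2, "dy": 0, "dz": 2.2, "rx": 0, "ry": 0, "rz": 0},
    {"dx": 4.2, "dy": 0, "dz": 2.2, "rx": 0, "ry": 0, "rz": 0},
    {"dx": 4.2, "dy": 0, "dz": 2.2, "rx": 0, "ry": 0, "rz": 0},
    {"dx": 4.2, "dy": 0.5, "dz": 2.2, "rx": 0, "ry": 0, "rz": 0},
    {"dx": 4.2, "dy": 0.5, "dz": 2.2, "rx": 0, "ry": 0, "rz": 0},
    {"dx": 4.2, "dy": 1, "dz": 2.2, "rx": 0, "ry": 0, "rz": 0},
    {"dx": 4.2, "dy": 1, "dz": 2.2, "rx": 0, "ry": 0, "rz": 0},
    {"dx": 0, "dy": 0, "dz": 0, "rx": 0, "ry": 0.18, "rz": 0},
    {"dx": 0, "dy": 0, "dz": 0, "rx": 0, "ry": 0.18, "rz": 0},
  ],
  gripper=-1,
)

```text
clock: 1.6
position: [0.528, -0.0993, 0.1937]
eef_rot: [-0.704, -0.024, 0.032, 0.709]
wrist_force: [-0.6, -0.1, 0.0]
grip_width: -0.005
```

```bash
python3 -c "
from h import *
go([*world(-.07,-.055),.09],.2,1); print(monitor.read_state()['grip_width'])"
```

```text
tool shift cm [ 2.96 10.36  2.79] rotvec tool [-0.008  0.    -0.21 ] box [-0.0985 -0.0838] z 0.1937 F [-0.61 -0.07  0.  ] t 1.6 j6 -1.59
-0.005166938958666489
```

Request:
arm_command(
  moves=[
    {"dx": 1.0, "dy": 2.5, "dz": 1.0, "rx": 0, "ry": 0, "rz": 0},
    {"dx": 1.0, "dy": 2.5, "dz": 1.0, "rx": 0, "ry": 0, "rz": 0},
    {"dx": 1.0, "dy": 2.5, "dz": 0.8, "rx": 0, "ry": 0, "rz": 0},
    {"dx": 0, "dy": 1.5, "dz": 0, "rx": 0, "ry": 0, "rz": -0.1},
    {"dx": 0, "dy": 0, "dz": 0, "rx": 0, "ry": 0, "rz": -0.11},
    {"dx": 0, "dy": 0, "dz": 0, "rx": 0, "ry": 0, "rz": 0},
  ],
)

```text
clock: 2.35
position: [0.5535, -0.0669, 0.0967]
eef_rot: [-0.698, -0.097, -0.043, 0.709]
wrist_force: [0.8, -0.2, 0.2]
grip_width: 0.0
```

Run:
```python
from h import *
go([*world(-.07,-.055),.062],.2,1)
im=grab_frame('scene')[:,:,::-1]; cv2.imwrite('pics/s1.png',cv2.resize(im[120:320,150:420],None,fx=2.9,fy=2.9))
```

```text
tool shift cm [-0.63  3.41 -0.18] rotvec tool [-0.008 -0.003 -0.002] box [-0.0705 -0.0534] z 0.0967 F [ 0.78 -0.15  0.2 ] t 2.35 j6 -1.67
```

View pics/s1.png

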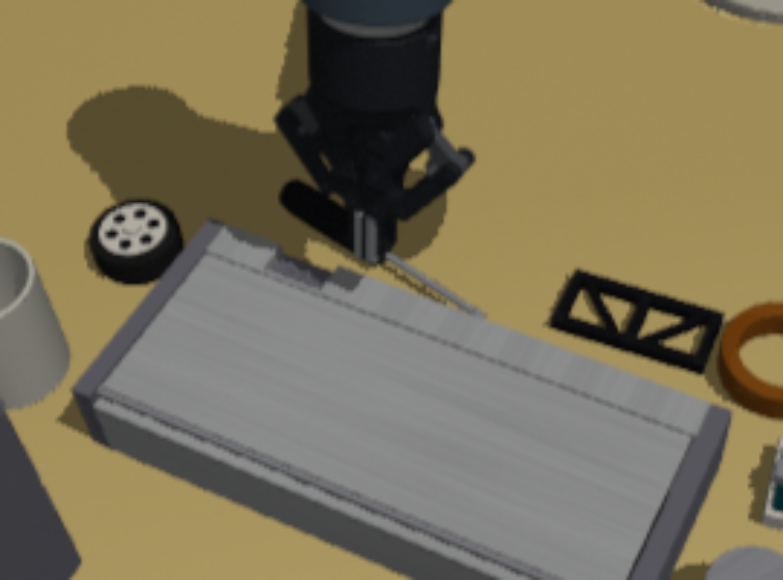

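The closed fingertips hang over the rim, just left (+y) of the notch in box terms, with the notch visible at crop (300,270). Lowering now.

Request:
arm_command(
  moves=[
    {"dx": -0.3, "dy": 1.5, "dz": -0.1, "rx": 0, "ry": 0, "rz": 0},
    {"dx": -0.3, "dy": 1.3, "dz": 0, "rx": 0, "ry": 0, "rz": 0},
    {"dx": -0.06, "dy": 0.3, "dz": 0, "rx": 0, "ry": 0, "rz": 0},
    {"dx": -0.04, "dy": 0.2, "dz": 0, "rx": 0, "ry": 0, "rz": 0},
    {"dx": -0.04, "dy": 0.2, "dz": 0, "rx": 0, "ry": 0, "rz": 0},
  ],
)

```text
clock: 3.02
position: [0.5577, -0.0674, 0.0616]
eef_rot: [-0.698, -0.097, -0.043, 0.708]
wrist_force: [0.7, 0.2, 0.6]
grip_width: 0.001
```

```bash
python3 -c "
from h import *
go([*world(-.07,-.11),.06],.2,1)"
```

```text
tool shift cm [-0.37  0.05 -5.57] rotvec tool [-0.007 -0.002 -0.001] box [-0.0664 -0.0543] z 0.0616 F [0.73 0.17 0.6 ] t 3.025 j6 -1.67
```

Request:
arm_command(
  moves=[
    {"dx": -0.3, "dy": -0.2, "dz": 0, "rx": 0, "ry": 0, "rz": 0.1},
    {"dx": 0, "dy": 0.2, "dz": 0, "rx": 0, "ry": 0, "rz": 0},
    {"dx": -0.02, "dy": 0.2, "dz": 0, "rx": 0, "ry": 0, "rz": 0},
    {"dx": -0.02, "dy": 0.2, "dz": 0, "rx": 0, "ry": 0, "rz": 0},
    {"dx": -0.02, "dy": 0.2, "dz": 0, "rx": 0, "ry": 0, "rz": 0},
  ],
)

```text
clock: 3.65
position: [0.555, -0.0676, 0.0605]
eef_rot: [-0.702, -0.065, -0.009, 0.709]
wrist_force: [-6.0, 2.2, 15.6]
grip_width: 0.005
```

```bash
python3 -c "
from h import *
go([*world(-.07,-.11),.06],.1,1)"
```

```text
tool shift cm [-0.09  0.01 -5.58] rotvec tool [-0.006  0.001  0.006] box [-0.0692 -0.0542] z 0.0605 F [-5.97  2.22 15.6 ] t 3.65 j6 -1.65
```

Contact on the rim is about 15 N, with the TCP at z = 60.5 mm, which matches the 60 mm rim. I'll hold briefly, then slide lightly toward the notch.

Request:
arm_command(
  moves=[
    {"dx": 0, "dy": 0.08, "dz": 0, "rx": 0, "ry": 0, "rz": 0},
    {"dx": 0, "dy": 0.08, "dz": 0, "rx": 0, "ry": 0, "rz": 0},
    {"dx": 0, "dy": 0.08, "dz": 0, "rx": 0, "ry": 0, "rz": 0},
    {"dx": 0, "dy": 0.04, "dz": -1.0, "rx": 0, "ry": 0, "rz": 0},
    {"dx": 0, "dy": 0.04, "dz": -1.0, "rx": 0, "ry": 0, "rz": 0},
    {"dx": 0, "dy": 0.04, "dz": -1.0, "rx": 0, "ry": 0, "rz": 0},
    {"dx": 0, "dy": 0.04, "dz": -1.0, "rx": 0, "ry": 0, "rz": 0},
    {"dx": 0, "dy": 0, "dz": 0, "rx": 0, "ry": 0, "rz": 0},
  ],
)

```text
clock: 4.65
position: [0.5593, -0.1082, 0.0597]
eef_rot: [-0.701, -0.07, -0.014, 0.71]
wrist_force: [-0.6, -0.0, 0.6]
grip_width: -0.001
```

```bash
python3 -c "
from h import *
go([*world(-.07,-.1105),.06],.1,1)"
```

```text
tool shift cm [-0.2  -0.06 -1.54] rotvec tool [-0.008  0.001  0.019] box [-0.068  -0.0951] z 0.0597 F [-0.61 -0.01  0.64] t 4.65 j6 -1.56
```

Request:
arm_command(
  moves=[
    {"dx": -0.1, "dy": 0, "dz": -0.8, "rx": 0, "ry": 0, "rz": 0},
    {"dx": -0.1, "dy": 0.04, "dz": -0.7, "rx": 0, "ry": 0, "rz": 0},
    {"dx": 0, "dy": 0.1, "dz": 0, "rx": 0, "ry": 0, "rz": 0},
    {"dx": 0, "dy": 0.2, "dz": 0, "rx": 0, "ry": 0, "rz": 0},
  ],
)

```text
clock: 5.15
position: [0.5574, -0.1248, 0.0542]
eef_rot: [-0.701, -0.068, -0.013, 0.71]
wrist_force: [0.8, 1.6, 1.0]
grip_width: 0.002
```

Run:
```python
from h import *
go([*world(-.07,-.1105),.045],.1,1)
im=grab_frame('scene')[:,:,::-1]; cv2.imwrite('pics/s2.png',cv2.resize(im[150:280,170:340],None,fx=4.5,fy=4.5))
```

```text
tool shift cm [0.01 0.93 0.09] rotvec tool [-0.008 -0.     0.015] box [-0.0712 -0.1115] z 0.0542 F [0.83 1.64 0.96] t 5.15 j6 -1.53
```

View pics/s2.png

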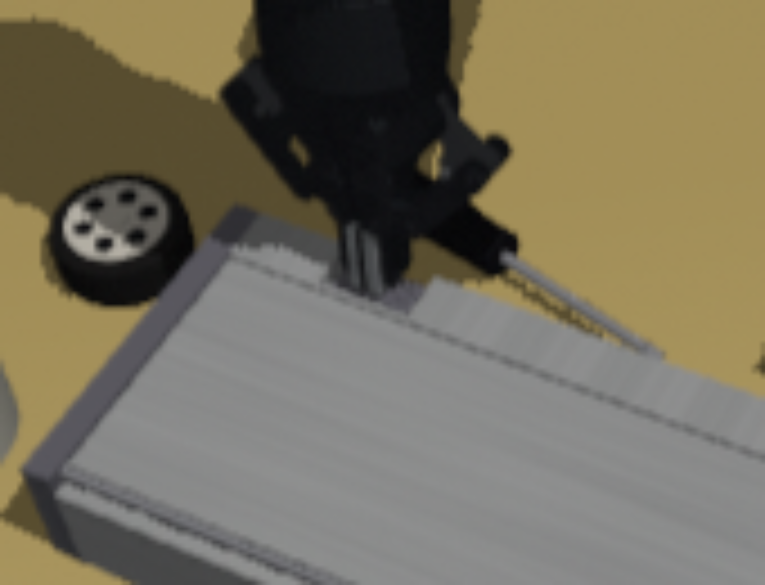

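The fingers have dropped into the notch (crop 335–410, notch 325–430) with z 6 mm below the rim. Pressing the catch.

Request:
arm_command(
  moves=[
    {"dx": -0.05, "dy": 0.3, "dz": 0.1, "rx": 0, "ry": 0, "rz": 0},
    {"dx": -0.05, "dy": 0.3, "dz": 0, "rx": 0, "ry": 0, "rz": 0},
    {"dx": -0.05, "dy": 0.3, "dz": 0, "rx": 0, "ry": 0, "rz": 0},
    {"dx": -0.05, "dy": 0.3, "dz": 0, "rx": 0, "ry": 0, "rz": 0},
  ],
)

```text
clock: 5.7
position: [0.5576, -0.1245, 0.0457]
eef_rot: [-0.702, -0.07, -0.013, 0.708]
wrist_force: [-14.3, 4.1, 31.3]
grip_width: -0.002
```

Run:
```python
from h import *
go([*world(-.07,-.1105),.045],.1,1)
im=grab_frame('scene')[:,:,::-1]; cv2.imwrite('pics/s3.png',cv2.resize(im[150:280,170:420],None,fx=3,fy=3))
```

```text
tool shift cm [0.09 0.08 0.07] rotvec tool [-0.004  0.003  0.018] box [-0.071  -0.1112] z 0.0457 F [-14.33   4.1   31.31] t 5.7 j6 -1.53
```

View pics/s3.png

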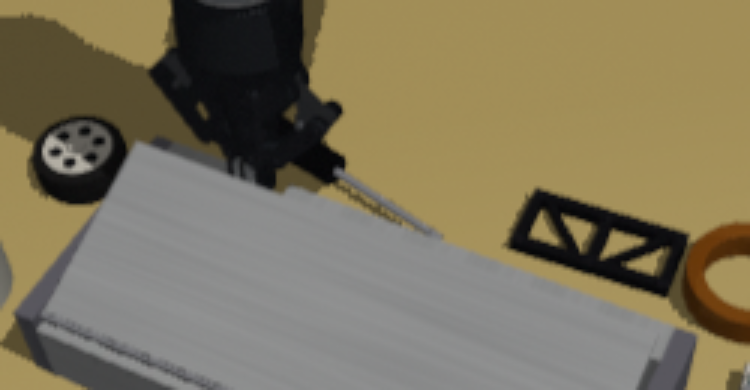

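The catch is at its stop (31 N, z = 45.7 mm) and the lid is rising. I'll take the hand back and up.

Request:
arm_command(
  moves=[
    {"dx": -1.0, "dy": -3, "dz": 0, "rx": 0, "ry": 0, "rz": 0},
    {"dx": -4, "dy": -3, "dz": 0, "rx": 0, "ry": 0, "rz": 0},
    {"dx": -4, "dy": -3, "dz": 0, "rx": 0, "ry": 0, "rz": 0},
    {"dx": -4, "dy": -2, "dz": 0, "rx": 0, "ry": 0, "rz": 0},
    {"dx": 0, "dy": 0, "dz": 0, "rx": 0, "ry": 0, "rz": 0},
    {"dx": 0, "dy": 0, "dz": 0, "rx": 0, "ry": 0, "rz": 0},
    {"dx": 0, "dy": 0, "dz": 0, "rx": 0, "ry": 0, "rz": 0},
    {"dx": 0, "dy": 0, "dz": 0, "rx": 0, "ry": 0, "rz": 0},
    {"dx": 0, "dy": 0, "dz": 0, "rx": 0, "ry": 0, "rz": 0},
    {"dx": 0, "dy": 0, "dz": 0, "rx": 0, "ry": 0, "rz": 0},
    {"dx": 0, "dy": 0, "dz": 0, "rx": 0, "ry": 0, "rz": 0},
    {"dx": 0, "dy": 0, "dz": 0, "rx": 0, "ry": 0, "rz": 0},
  ],
)

```text
clock: 7.25
position: [0.4138, -0.1343, 0.1396]
eef_rot: [-0.701, -0.07, -0.012, 0.709]
wrist_force: [0.2, -0.3, -0.4]
grip_width: -0.001
```

Request:
arm_command(
  moves=[
    {"dx": 0, "dy": 0, "dz": 0, "rx": 0, "ry": 0, "rz": 0},
    {"dx": 0, "dy": 0, "dz": 0, "rx": 0, "ry": 0, "rz": 0},
    {"dx": 0, "dy": 0, "dz": 0, "rx": 0, "ry": 0, "rz": 0},
    {"dx": 0, "dy": 0, "dz": 0, "rx": 0, "ry": 0, "rz": 0},
    {"dx": 0, "dy": 0, "dz": 0, "rx": 0, "ry": 0, "rz": 0},
    {"dx": 0, "dy": 0, "dz": 0, "rx": 0, "ry": 0, "rz": 0},
    {"dx": 0, "dy": 0, "dz": 0, "rx": 0, "ry": 0, "rz": 0},
    {"dx": 0, "dy": 0, "dz": 0, "rx": 0, "ry": 0, "rz": 0},
    {"dx": 0, "dy": 0, "dz": 0, "rx": 0, "ry": 0, "rz": 0},
    {"dx": 0, "dy": 0, "dz": 0, "rx": 0, "ry": 0, "rz": 0},
    {"dx": 0, "dy": 0, "dz": 0, "rx": 0, "ry": 0, "rz": 0},
    {"dx": 0, "dy": 0, "dz": 0, "rx": 0, "ry": 0, "rz": 0},
  ],
)

```text
clock: 8.75
position: [0.4137, -0.1343, 0.1397]
eef_rot: [-0.701, -0.071, -0.012, 0.709]
wrist_force: [-0.0, 0.1, -0.4]
grip_width: 0.001
```

Run:
```python
from h import *
a=grab_frame('scene'); t=grab_frame('top'); b=grab_frame('scene')
print('still diff',np.abs(a.astype(int)-b).max())
cv2.imwrite('pics/s4.png',np.hstack([a[100:400,100:480],t[100:400,150:570]])[:,:,::-1])
```

```text
still diff 6
```

View pics/s4.png

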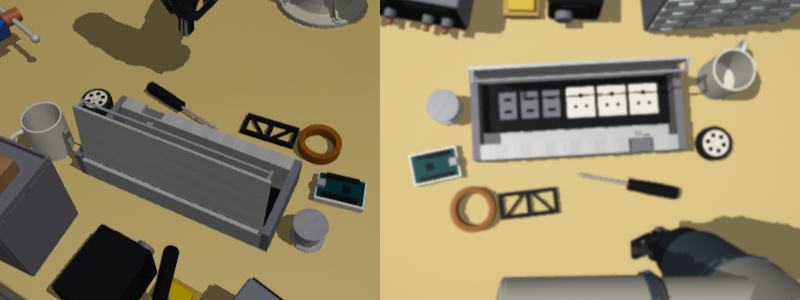

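The lid stands upright with the sockets exposed. All bystanders are where they were, and the hand is clear. I'll hand it in.

```bash
python3 -c "
from cell import order; order.sign_off()"
```

```text
the job is handed in; nothing more can be done
```

The connection box is open: the lid stands upright, the hand is well clear, and I handed the job in at about 9 s of the 58 s allowed.

- **Finding the notch:** I located it in the top view, and the scene camera agreed to within about 2 mm. The shut fingertips then rested on the rim and slid along it until they dropped about 6 mm into the notch.
- **Pressing the catch:** I pressed until it stopped, at about 31 N on the wrist. The lid began to rise, and I drew the hand back and up.
- **Last checks:** Two pictures taken one after the other showed the lid upright and still. By eye, every bystander was where it started. The wrist force was near zero, and nothing touched the hand.
- **Not measured:** I judged the lid angle and the catch's return from the pictures and did not measure either.
- **Faults:** The first move call was refused because its rows left out some values, and the arm did not move. Contact on the rim peaked at about 16 N, firmer than I intended. No check failed.

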